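# Refill the sweet-tin vendor, shut it and vend a sample

### The arm

A 7-joint arm with a two-finger parallel gripper is mounted at the origin on the work surface. World frame = base frame: x ahead of the robot, y to its left, z up, the work surface at z = 0. Lengths are in m, angles in rad, forces in N, time in s.
With the tool pointing down it reaches from about 0.4 to 0.875 m from the base axis. Payload 6.5 kg.
Tool frame: the origin (TCP) lies between the finger pads; the fingertips stand 25 mm ahead of it and the grasp point (between the pads) lies 6 mm ahead of it (finger_overhang is the distance from the TCP to the fingertips, in m); z points along the fingers, y is the direction in which the jaws open and shut (so a half turn about z gives the same grasp; the last joint's range is limited). The gripper opens to 85 mm and grips with 20 to 120 N. Pads are 22 mm wide; open, the fingers measure 114 mm over their backs; the gripper's body (76 mm by 85 mm) begins 54 mm behind the grasp point. The pads swing forward as they close: fully open they stand 13 mm farther back than shut.
Start: joints at [-1.294, 0.536, -0.004, 1.538, 0.003, 1.067, -0.071], TCP at [0.218, 0.612, 0.256] pointing down, gripper open.
Joint ranges: [-2.7, 2.7], [-0.37, 2.16], [-1.27, 1.26], [0.24, 2.4], [-1.31, 4.45], [0.19, 1.91], [-2.76, 2.76]. Speed limits (rad/s): [2.39, 2.39, 3.14, 3.14, 3.14, 3.14, 3.14].

### API

Orientations are given as a rotation vector (axis times angle).
In Python, from rig import move_to, line_to, movej, open_gripper, clamp, hold, inverse_kinematics, get_state, camera, camera_params, MotionError, finish_job, finger_overhang gives the robot as it stands. Calls block until the motion is done:
- move_to(position, orientation): joint-space move of the TCP to a pose.
- line_to(position, vel=0.15, rotation=None): straight line of the TCP; rotation=None keeps the orientation; vel is the mean speed in m/s.
- movej(angles): joint-space move.
- open_gripper() and clamp(force=None): open the fingers fully, or close them until they stop; force is the grip in N (None keeps the last).
- hold(seconds).
- inverse_kinematics(position, orientation): joint angles nearest the present ones, or None.
- get_state(): the state.
- camera(name): name is "scene" or "top" or "wrist"; returns the picture (384x512x3 uint8, red, green, blue); there is no depth.
- camera_params(name): a dict with "fx", "fy", "cx", "cy" (pixels), "distortion" ([k1, k2, p1, p2, k3] as OpenCV has them; the pictures are not rectified), "R" (3x3) and "t" (3): a world point X has camera coordinates R X + t; the wrist camera has in their place "tool_from_camera" (4x4, takes a point from camera to tool coordinates, whose origin is the TCP and whose axes are the flange's). Camera axes: x right, y down, z forward; pixel columns grow to the right and rows downward; lengths in m; the calibration is good to about 2 mm. A picture is of the moment at which its call begins: read the wrist's pose just before it. camera_params takes no time and is no camera call.
A pose or a line that the arm cannot do raises MotionError and nothing moves.
- finish_job(): hands the job in, once; it reports no verdict.
The state is a dict: "t": time; "joints": joint angles; "joint_velocities": joint speeds; "joint_efforts": joint torques, N m; "position": TCP position; "eef_rot": TCP orientation; "ft_force": force on the tool from outside, world axes, zero at the start; "moment": the same for the moment, N m; "width": finger opening in m.
Only numpy, scipy, OpenCV 4.12 (cv2) and the standard library are available. Lean on these libraries where they do the work, as an engineer would, in place of code of your own. Each camera call takes 0.05 s, during which the arm holds its last target.

### The job

Refill the counter-top tin vendor: stack every loose house-shaped tin flat in its open magazine, each turned so that its pointed end fits the pointed outlet end, then shut the lid. Then test it: push the sprung vending slide fully through its stroke once, so that the lowest tin comes out at the outlet, let the slide come back, and set the vended tin flat in the middle of the round wooden sample board. Leave the lid shut and the other tins in the magazine, and do not disturb the glass jar and the cardboard carton.

Things in the scene. Friction and masses are not known exactly. Their poses are not given: they have to be found in the camera images.
- dispenser: Fixed red and aluminium counter-top tin vendor. Its x axis points from push plate to outlet, z up; origin on the counter straight under the magazine's seat. Base plate 6 mm thick, 110 mm wide at x = -195 to 30 mm, running on as a flat steel apron 160 mm wide to x = 175 mm.
- seat (a point): On the magazine's floor, 6 mm above the counter: the origin of the lowest tin lies here, its x axis along the dispenser's x. Up to four tins lie flat one on another, 22 mm each. Between x = -22 and 22 mm both long sides are open for gripper fingers right down to the base plate.
- magazine (a point): Middle of the magazine's open top, z = 114 mm, above the seat. Upright guides follow a tin's outline with 4 mm play all round, pointed end to +x; the top 14 mm flare out by about 7 mm. Guide posts at x = -38 to -22 and 22 to 30, |y| = 32 to 38 (flares to 46); slanting ones at the pointed end reach x = 54 mm. A tin turned the wrong way does not go down.
- outlet (a point): On the apron, level with the magazine floor (z = 6 mm), 106 mm from the seat towards +x: the origin of a tin lies about here after a full push, flat and clear of the outlet. The outlet is 26 mm high, so only the lowest tin can leave; a small sprung flap hung across it at x = 61 mm (about 3 N) keeps that tin in until the slide pushes it out, and closes behind it.
- lid (a joint): Angle (rad) of the red lid: 0 shut, 1.7 to 2.05 at the start (standing open, tipped back over the slide), limit 2.1. Hinge along y at dispenser x = -50, z = 114 mm. Plain plate 100 long, 86 wide, 6 mm thick; shut, its top is at z = 120 mm over x = -50 to 50. Friction holds it at any angle; 2 N at the free edge moves it: push it over from behind, then press the free end down.
- lid_edge (a point): Middle of the lid's free edge, on its outer (upper) face, 100 mm from the hinge.
- slide (a joint): Travel (m) of the sprung vending slide: 0 home, 0.115 fully pushed towards the dispenser's +x. Spring 6 N at home, 13 N at the end (up to about 20 N with tins); it comes home by itself when let go. Its blade (36 mm wide, z = 8 to 26 mm) pushes the lowest tin out and carries the ones above, which drop when it comes home. A shorter push leaves the tin in the outlet.
- push_face (a point): Point on the back (pushing) face of the slide's black upright push plate, 70 mm above the counter. Plate 60 mm wide, 12 mm thick, z = 8 to 88 mm. At home at dispenser x = -186 mm, y = 0; fully pushed at x = -71 mm. The space behind it is free.
- tin1: House-shaped flat steel sweet tin, 22 mm high, 90 g. Origin on its underside, in the middle of its square 56 x 56 mm part; x axis to the pointed (roof) end, point at x = 56 mm, flat back at x = -28; sides y = +-28 mm parallel from x = -28 to 28: grip across them. Starts flat on the counter at any yaw. May be absent (two to four are there).
- tin2: House-shaped flat steel sweet tin, 22 mm high, 90 g. Origin on its underside, in the middle of its square 56 x 56 mm part; x axis to the pointed (roof) end, point at x = 56 mm, flat back at x = -28; sides y = +-28 mm parallel from x = -28 to 28: grip across them. Starts flat on the counter at any yaw. May be absent (two to four are there).
- tin3: House-shaped flat steel sweet tin, 22 mm high, 90 g. Origin on its underside, in the middle of its square 56 x 56 mm part; x axis to the pointed (roof) end, point at x = 56 mm, flat back at x = -28; sides y = +-28 mm parallel from x = -28 to 28: grip across them. Starts flat on the counter at any yaw. May be absent (two to four are there).
- tin4: House-shaped flat steel sweet tin, 22 mm high, 90 g. Origin on its underside, in the middle of its square 56 x 56 mm part; x axis to the pointed (roof) end, point at x = 56 mm, flat back at x = -28; sides y = +-28 mm parallel from x = -28 to 28: grip across them. Starts flat on the counter at any yaw. May be absent (two to four are there).
- plate: Fixed round wooden sample board, a disc 120 mm across, flat top 5 mm above the counter; origin on the counter under its centre.
- jar: Bystander: closed glass jar, 84 mm across, 130 mm high, standing on the counter; origin under its centre. Leave it.
- carton: Bystander: cardboard carton 100 x 140 x 60 mm on the counter; origin under its centre. Leave it.
Things that resemble listed ones, but are neither listed nor needed, are in the scene too. Leave any orange look-alike of the tin2 alone. Several things have the shape of the plate; the one meant has the colours described above.

How it is judged:
On the way, in this order (a step that is already met when the one before it is completed fails the run):
1. all tins lie flat in the magazine, points towards the outlet (x of tin1 in the frame of dispenser between -0.012 and 0.012 m and y of tin1 in the frame of dispenser between -0.012 and 0.012 m and z of each of tin1, tin2, tin3, tin4 in the frame of dispenser below 0.082 m and angle between each of tin1, tin2, tin3, tin4's own z axis and vertical below 0.12 rad and x of tin2 in the frame of dispenser between -0.012 and 0.012 m and y of tin2 in the frame of dispenser between -0.012 and 0.012 m and x of tin3 in the frame of dispenser between -0.012 and 0.012 m and y of tin3 in the frame of dispenser between -0.012 and 0.012 m and x of tin4 in the frame of dispenser between -0.012 and 0.012 m and y of tin4 in the frame of dispenser between -0.012 and 0.012 m), for 0.2 s.
2. the lid is shut over them (all of step 1 and value of joint lid below 0.08 rad), for 0.2 s.
3. with the lid shut, the slide is pushed fully through its stroke (value of joint lid below 0.08 rad and value of joint slide above 0.108 m), for 0.05 s.
4. the slide is back home and a tin has come out of the outlet (value of joint slide below 0.01 m and x of any of tin1, tin2, tin3, tin4 in the frame of dispenser above 0.09 m), for 0.1 s.
At the end, for the whole second after the job is handed in: One tin lies flat on the sample board, its origin within 26 mm of the board's centre, at rest; all other tins lie flat in the magazine (origin within 12 mm of the dispenser's axis in x and y); the lid is shut (under 0.08 rad) and the slide is home (under 10 mm) (value of joint lid below 0.08 rad and value of joint slide below 0.01 m and ((horizontal distance between tin1 and plate below 0.026 m and z of tin1 in the frame of plate below 0.012 m and angle between tin1's own z axis and vertical below 0.1 rad and linear speed of tin1 below 0.02 m/s) or (horizontal distance between tin2 and plate below 0.026 m and z of tin2 in the frame of plate below 0.012 m and angle between tin2's own z axis and vertical below 0.1 rad and linear speed of tin2 below 0.02 m/s) or (horizontal distance between tin3 and plate below 0.026 m and z of tin3 in the frame of plate below 0.012 m and angle between tin3's own z axis and vertical below 0.1 rad and linear speed of tin3 below 0.02 m/s) or (horizontal distance between tin4 and plate below 0.026 m and z of tin4 in the frame of plate below 0.012 m and angle between tin4's own z axis and vertical below 0.1 rad and linear speed of tin4 below 0.02 m/s)) and ((x of tin1 in the frame of dispenser between -0.012 and 0.012 m and y of tin1 in the frame of dispenser between -0.012 and 0.012 m and z of tin1 in the frame of dispenser below 0.082 m and angle between tin1's own z axis and vertical below 0.12 rad) or (horizontal distance between tin1 and plate below 0.026 m and z of tin1 in the frame of plate below 0.012 m and angle between tin1's own z axis and vertical below 0.1 rad and linear speed of tin1 below 0.02 m/s)) and ((x of tin2 in the frame of dispenser between -0.012 and 0.012 m and y of tin2 in the frame of dispenser between -0.012 and 0.012 m and z of tin2 in the frame of dispenser below 0.082 m and angle between tin2's own z axis and vertical below 0.12 rad) or (horizontal distance between tin2 and plate below 0.026 m and z of tin2 in the frame of plate below 0.012 m and angle between tin2's own z axis and vertical below 0.1 rad and linear speed of tin2 below 0.02 m/s)) and ((x of tin3 in the frame of dispenser between -0.012 and 0.012 m and y of tin3 in the frame of dispenser between -0.012 and 0.012 m and z of tin3 in the frame of dispenser below 0.082 m and angle between tin3's own z axis and vertical below 0.12 rad) or (horizontal distance between tin3 and plate below 0.026 m and z of tin3 in the frame of plate below 0.012 m and angle between tin3's own z axis and vertical below 0.1 rad and linear speed of tin3 below 0.02 m/s)) and ((x of tin4 in the frame of dispenser between -0.012 and 0.012 m and y of tin4 in the frame of dispenser between -0.012 and 0.012 m and z of tin4 in the frame of dispenser below 0.082 m and angle between tin4's own z axis and vertical below 0.12 rad) or (horizontal distance between tin4 and plate below 0.026 m and z of tin4 in the frame of plate below 0.012 m and angle between tin4's own z axis and vertical below 0.1 rad and linear speed of tin4 below 0.02 m/s))); the robot touches nothing.
It fails at once if the jar or the carton is pushed more than 30 mm (distance of any of jar, carton from where it was at the start of the episode above 0.03 m).
It fails at once if the jar is tipped over (angle between jar's own z axis and vertical above 0.4 rad).
Of tin1, tin2, tin3, tin4 only 2 to 4 are there at a start; the rules pass over those that are not, and their reading is None.
At some moment in a run one of tin1, tin2, tin3, tin4 may be knocked a few centimetres aside while the robot is not near it.
It also fails if it takes over 210 s, if anything falls off the work surface, if the arm or the gripper's body presses on something with over 40 N, if the wrist force passes 120 N, or if a joint passes its speed limit or range.

## Working session

There is one attempt and no reset: what is moved stays moved. The work goes in short steps, each a Python script; the robot and the scene stay as the last script left them, time stands still between calls to the robot, and variables do not carry over. Pictures are saved under pics/ and viewed, and the job is handed in when it is done.

```bash
ls; mkdir -p pics; python3 - <<'E'
from rig import *
import cv2, numpy as np
s=get_state(); print({k:np.round(v,3) for k,v in s.items()})
print(finger_overhang)
for n in ("scene","top","wrist"):
    p=camera_params(n); print(n,{k:np.round(v,4).tolist() for k,v in p.items()})
    cv2.imwrite(f"pics/{n}0.png",cv2.cvtColor(camera(n),cv2.COLOR_RGB2BGR))
E
```

```text
pics
{'t': np.float64(0.0), 'joints': array([-1.294,  0.537, -0.004,  1.539,  0.003,  1.067, -0.071]), 'joint_velocities': array([ 0.001,  0.001,  0.   ,  0.   ,  0.002,  0.002, -0.   ]), 'joint_efforts': array([-1.0000e-03, -5.8339e+01,  1.0490e+00, -2.5911e+01,  1.2000e-02,
        9.0000e-03,  0.0000e+00]), 'position': array([0.218, 0.612, 0.255]), 'eef_rot': array([-5.360e-01, -3.095e+00,  3.000e-03]), 'ft_force': array([-0.257, -0.258,  0.354]), 'moment': array([0.034, 0.04 , 0.016]), 'width': np.float64(0.085)}
0.025
scene {'fx': 421.2917, 'fy': 421.2917, 'cx': 253.1867, 'cy': 193.0434, 'distortion': [-0.0794, 0.0, 0.0, 0.0, 0.0], 'R': [[-0.627, 0.779, 0.007], [0.5779, 0.4711, -0.6664], [-0.5224, -0.4138, -0.7455]], 't': [0.2858, -0.2231, 1.874]}
top {'fx': 387.5257, 'fy': 387.5257, 'cx': 261.4067, 'cy': 194.6729, 'distortion': [-0.0545, 0.0, 0.0, 0.0, 0.0], 'R': [[-0.0291, -0.9993, 0.0231], [-0.9975, 0.0275, -0.0659], [0.0652, -0.0249, -0.9976]], 't': [0.0127, 0.4893, 1.363]}
wrist {'fx': 274.011, 'fy': 274.011, 'cx': 260.0061, 'cy': 189.8684, 'distortion': [-0.0601, 0.0, 0.0, 0.0, 0.0], 'tool_from_camera': [[-0.001, -0.9473, -0.3202, 0.0823], [1.0, -0.0009, -0.0006, -0.0002], [0.0003, -0.3202, 0.9473, -0.1188], [0.0, 0.0, 0.0, 1.0]]}
```

View pics/scene0.png

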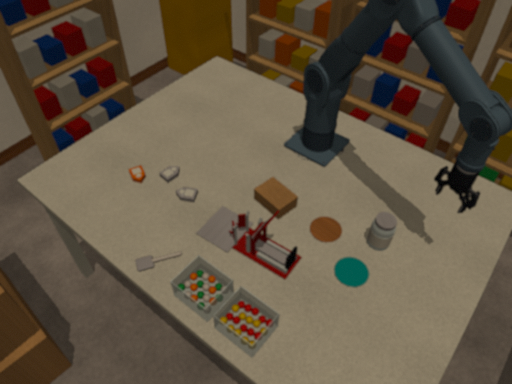

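View pics/top0.png

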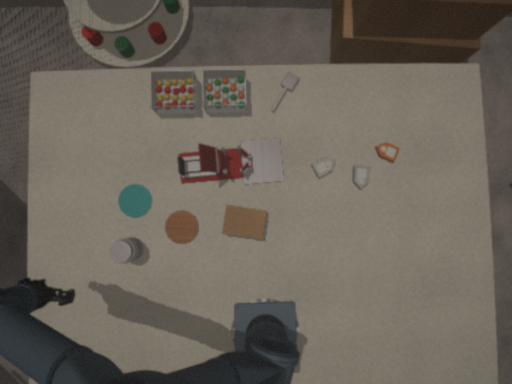

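View pics/wrist0.png

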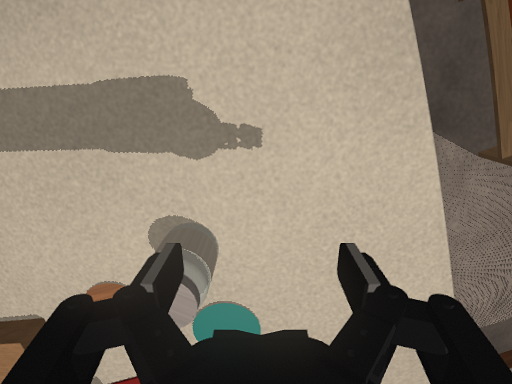

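```bash
cat > h.py <<'E'
from rig import *
import cv2, numpy as np
from scipy.spatial.transform import Rotation as Rot
def cam_pose(name, state=None):
    """returns (C, Rwc, p): camera centre in world, cam->world rotation"""
    p=camera_params(name)
    if name=="wrist":
        T=np.array(p["tool_from_camera"]); Rt=Rot.from_rotvec(state["eef_rot"]).as_matrix()
        return Rt@T[:3,3]+np.array(state["position"]), Rt@T[:3,:3], p
    R=np.array(p["R"]); t=np.array(p["t"]); return -R.T@t, R.T, p
def K(p): return np.array([[p["fx"],0,p["cx"]],[0,p["fy"],p["cy"]],[0,0,1.]])
def rays(px,cp):
    C,R,p=cp
    n=cv2.undistortPoints(np.array(px,float).reshape(-1,1,2),K(p),np.array(p["distortion"])).reshape(-1,2)
    return np.c_[n,np.ones(len(n))]@R.T
def onplane(px,cp,z):
    d=rays(px,cp); C=cp[0]; return C+d*((z-C[2])/d[:,2])[:,None]
def proj(X,cp):
    C,R,p=cp
    q=(np.array(X,float).reshape(-1,3)-C)@R
    o,_=cv2.projectPoints(q.reshape(-1,1,3),np.zeros(3),np.zeros(3),K(p),np.array(p["distortion"])); return o.reshape(-1,2)
def down(yaw):
    x=np.array([np.cos(yaw),np.sin(yaw),0]); z=np.array([0,0,-1.])
    return Rot.from_matrix(np.c_[x,np.cross(z,x),z]).as_rotvec()
def snap(name,fn=None):
    s=get_state(); im=camera(name); cp=cam_pose(name,s)
    if fn:
        cv2.imwrite("pics/"+fn+".png",im[:,:,::-1]); np.savez("pics/"+fn+".npz",im=im,C=cp[0],R=cp[1],name=name)
    return im,cp
def load(fn):
    d=np.load("pics/"+fn+".npz"); return d["im"],(d["C"],d["R"],camera_params(str(d["name"])))
E
python3 - <<'E'
from h import *
im,cp=snap("top","top1")
for n,q,z in [("tinA",(322,167),.022),("tinB",(361,177),.022),("orange",(388,152),.022),("plate",(182,227),.005),("mag",(238,163),.1),("pushend",(180,166),.06),("jar",(120,252),.13),("carton",(245,222),.06),("apron end",(283,160),.006)]:
    print(n,onplane([q],cp,z).round(3)[0])
cv2.imwrite("pics/top1z.png",cv2.resize(im[60:270,100:420,::-1],None,fx=2.5,fy=2.5,interpolation=cv2.INTER_CUBIC))
E
```

```text
tinA [ 0.582 -0.221  0.022]
tinB [ 0.543 -0.36   0.022]
orange [ 0.631 -0.464  0.022]
plate [0.383 0.285 0.005]
mag [0.593 0.076 0.1  ]
pushend [0.594 0.278 0.06 ]
jar [0.309 0.464 0.13 ]
carton [0.394 0.059 0.06 ]
apron end [ 0.613 -0.083  0.006]
```

View pics/top1z.png

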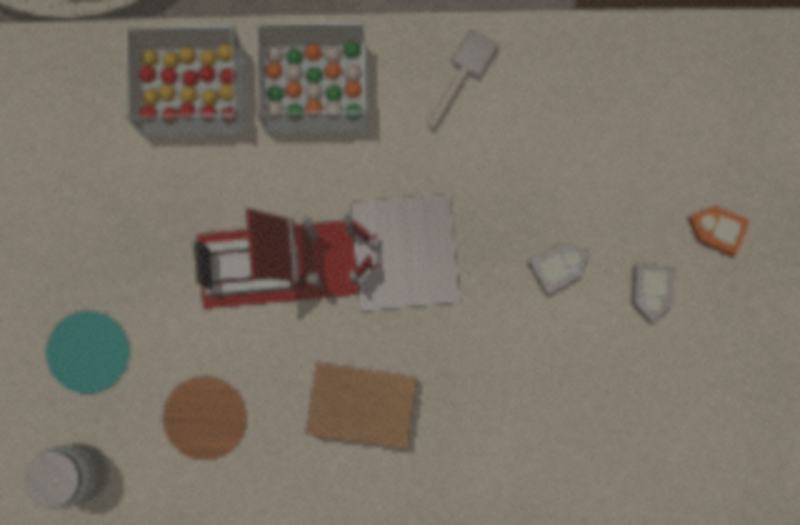

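```bash
python3 - <<'E'
from h import *
for pos in [(.5,.06,.35),(.5,.0,.35),(.58,-.22,.2)]:
  for y in np.arange(-180,180,30):
    q=inverse_kinematics(pos,down(np.radians(y)))
    print(pos,y,None if q is None else np.round(q,2))
E
```

```text
(0.5, 0.06, 0.35) -180 [-0.53  0.19  0.37  1.82 -0.07  1.14  1.44]
(0.5, 0.06, 0.35) -150 [-0.45  0.19  0.28  1.82 -0.06  1.14  1.94]
(0.5, 0.06, 0.35) -120 [-0.36  0.19  0.18  1.81 -0.04  1.14  2.44]
(0.5, 0.06, 0.35) -90 [ 0.65  0.36 -1.07  1.76  0.34  1.22  2.63]
(0.5, 0.06, 0.35) -60 [-1.1   0.31  1.11  1.85 -0.3   1.17 -2.51]
(0.5, 0.06, 0.35) -30 [-1.1   0.31  1.11  1.85 -0.3   1.17 -1.98]
(0.5, 0.06, 0.35) 0 [-0.91  0.23  0.84  1.84 -0.19  1.15 -1.58]
(0.5, 0.06, 0.35) 30 [-0.82  0.22  0.72  1.84 -0.16  1.15 -1.09]
(0.5, 0.06, 0.35) 60 [-0.74  0.21  0.63  1.83 -0.13  1.15 -0.59]
(0.5, 0.06, 0.35) 90 [-0.69  0.2   0.56  1.83 -0.12  1.14 -0.09]
(0.5, 0.06, 0.35) 120 [-0.64  0.2   0.5   1.83 -0.1   1.14  0.42]
(0.5, 0.06, 0.35) 150 [-0.58  0.19  0.43  1.83 -0.09  1.14  0.93]
(0.5, 0.0, 0.35) -180 [-0.51  0.19  0.48  1.84 -0.1   1.14  1.58]
(0.5, 0.0, 0.35) -150 [-0.44  0.18  0.41  1.83 -0.08  1.14  2.09]
(0.5, 0.0, 0.35) -120 [-0.35  0.18  0.3   1.83 -0.06  1.14  2.59]
(0.5, 0.0, 0.35) -90 [ 0.85  0.41 -1.2   1.77  0.4   1.24  2.69]
(0.5, 0.0, 0.35) -60 [-0.98  0.3   1.11  1.85 -
[... 569 characters left out ...]
.58  0.44  1.69 -0.3   0.94  2.63]
(0.58, -0.22, 0.2) -120 [ 0.98  0.82 -1.08  1.63  0.77  1.18  2.34]
(0.58, -0.22, 0.2) -90 [-0.39  0.83  1.09  1.71 -0.81  1.12 -2.2 ]
(0.58, -0.22, 0.2) -60 [-0.39  0.83  1.09  1.71 -0.81  1.12 -1.67]
(0.58, -0.22, 0.2) -30 [-0.39  0.83  1.09  1.71 -0.81  1.12 -1.15]
(0.58, -0.22, 0.2) 0 [-0.4   0.85  1.12  1.71 -0.83  1.14 -0.61]
(0.58, -0.22, 0.2) 30 [-0.39  0.82  1.07  1.71 -0.8   1.12 -0.11]
(0.58, -0.22, 0.2) 60 [-0.36  0.78  1.01  1.71 -0.74  1.08  0.37]
(0.58, -0.22, 0.2) 90 [-0.32  0.74  0.93  1.71 -0.67  1.05  0.84]
(0.58, -0.22, 0.2) 120 [-0.29  0.71  0.88  1.71 -0.63  1.03  1.33]
(0.58, -0.22, 0.2) 150 [-0.13  0.62  0.61  1.7  -0.42  0.96  1.68]
```

```bash
python3 - <<'E'
from h import *
move_to((.57,-.03,.36),down(np.pi/2)); print(get_state()["t"])
im,cp=snap("wrist","w1")
cv2.imwrite("pics/w1z.png",cv2.resize(im[:,:,::-1],(800,600)))
E
```

```text
2.8167
```

View pics/w1z.png

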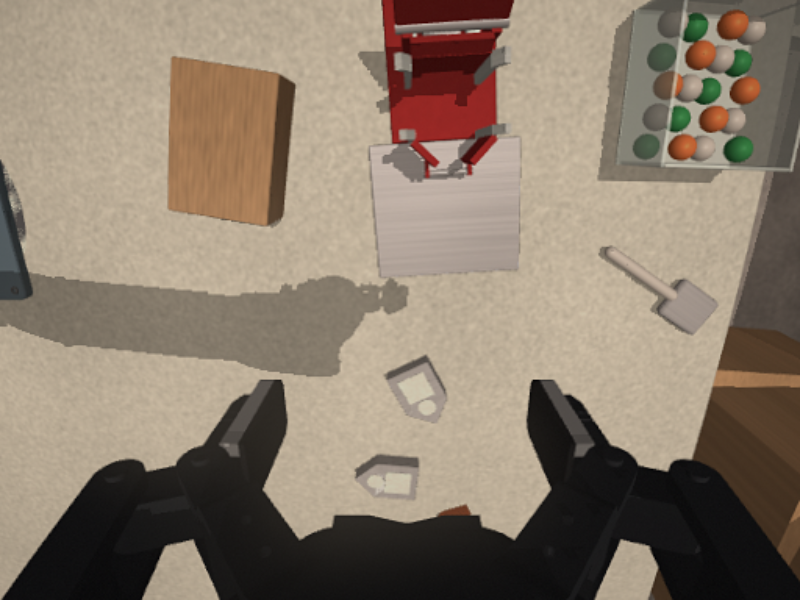

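```bash
python3 - <<'E'
from h import *
move_to((.57,.04,.34),down(np.pi/2)); print(get_state()["t"])
im,cp=snap("wrist","w2")
cv2.imwrite("pics/w2z.png",cv2.resize(im[:,:,::-1],(800,600)))
E
```

```text
3.2583
```

View pics/w2z.png

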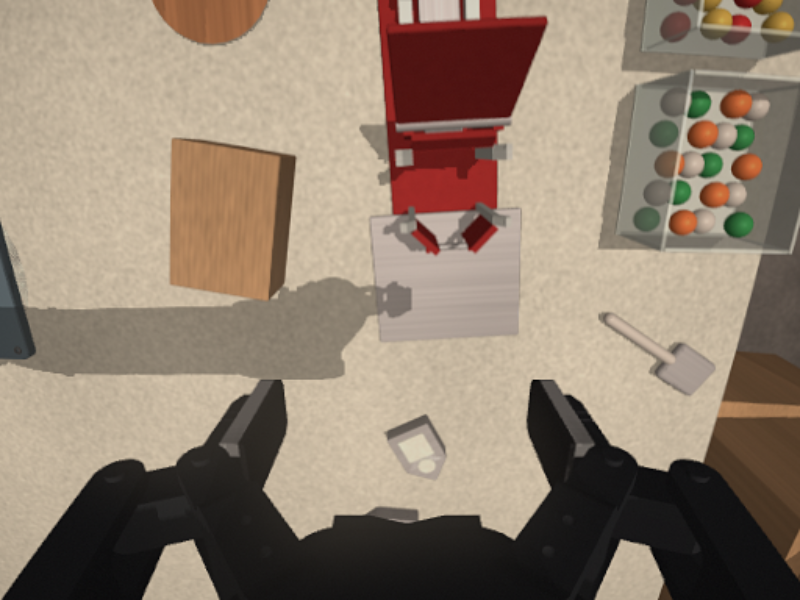

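```bash
python3 - <<'E'
from h import *
for fn in ("w1","w2"):
    im,cp=load(fn)
    lab=cv2.cvtColor(im,cv2.COLOR_RGB2LAB).astype(int)
    a,b=lab[...,1]-128,lab[...,2]-128
    m=((b<6)&(abs(a)<12)&(lab[...,0]>110)).astype(np.uint8)*255
    m=cv2.morphologyEx(m,cv2.MORPH_OPEN,np.ones((3,3)))
    cs,_=cv2.findContours(m,cv2.RETR_EXTERNAL,cv2.CHAIN_APPROX_NONE)
    cs=[c for c in cs if cv2.contourArea(c)>150]
    for c in cs:
        x=c[:,0,:]; print(fn,cv2.boundingRect(c),cv2.contourArea(c), onplane([x.mean(0)],cp,.01).round(3)[0])
    cv2.imwrite(f"pics/{fn}m.png",m)
    print([lab[r,c].tolist() for r,c in [(190,300),(120,50)]])
E
```

```text
w1 (245, 92, 26, 24) 311.0 [0.567 0.045 0.01 ]
[[188, 130, 142], [177, 129, 141]]
[[174, 131, 135], [191, 130, 142]]
```

View pics/w2m.png

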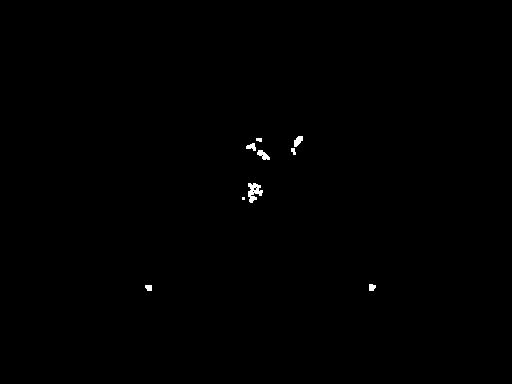

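```bash
cat >> h.py <<'E'
def greymask(im,bmax=10.5,lmin=90):
    lab=cv2.cvtColor(cv2.GaussianBlur(im,(3,3),0),cv2.COLOR_RGB2LAB).astype(int)
    a,b=lab[...,1]-128,lab[...,2]-128
    return ((b<bmax)&(abs(a)<10)&(lab[...,0]>lmin)).astype(np.uint8)*255
def line(P):  # fit line -> (point, dir)
    vx,vy,x,y=cv2.fitLine(np.array(P,np.float32),cv2.DIST_HUBER,0,.001,.001).ravel(); return np.array([x,y]),np.array([vx,vy])
E
python3 - <<'E'
from h import *
for fn in ("w1","w2"):
    im,cp=load(fn)
    m=cv2.morphologyEx(greymask(im),cv2.MORPH_OPEN,np.ones((3,3)))
    m=cv2.morphologyEx(m,cv2.MORPH_CLOSE,np.ones((5,5)))
    cs,_=cv2.findContours(m,cv2.RETR_EXTERNAL,cv2.CHAIN_APPROX_NONE)
    c=max([c for c in cs if cv2.boundingRect(c)[1]<215],key=cv2.contourArea)
    print(fn,cv2.boundingRect(c),cv2.contourArea(c))
    P=onplane(c[:,0,:],cp,.006)[:,:2]
    r=cv2.minAreaRect(P.astype(np.float32)); print(r, cv2.boxPoints(r).round(4).tolist())
    v=cv2.cvtColor(m,cv2.COLOR_GRAY2BGR); cv2.imwrite(f"pics/{fn}m2.png",m)
E
```

```text
w1 (0, 79, 333, 162) 17496.5
((0.3940207362174988, -0.10901148617267609), (0.6705586314201355, 0.23979850113391876), 18.85593032836914) [[0.03799999877810478, -0.1039000004529953], [0.11550000309944153, -0.33079999685287476], [0.7501000165939331, -0.11410000175237656], [0.6725999712944031, 0.1128000020980835]]
w2 (385, 0, 127, 184) 16888.0
((0.8897371292114258, 0.12699764966964722), (0.2331482470035553, 0.29476186633110046), 4.148285865783691) [[0.7627999782562256, 0.2655999958515167], [0.7840999960899353, -0.0284000001847744], [1.016700029373169, -0.011599999852478504], [0.9952999949455261, 0.2824000120162964]]
```

View pics/w2m2.png

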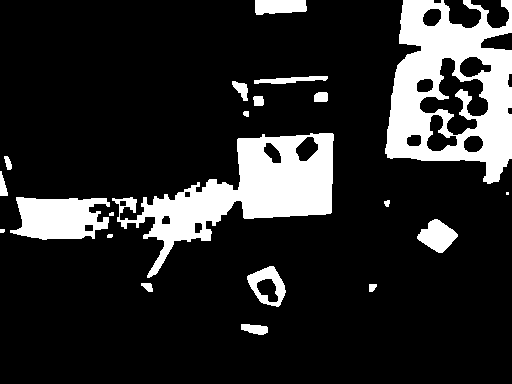

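```bash
python3 - <<'E'
from h import *
im,cp=load("w2")
m=cv2.morphologyEx(greymask(im),cv2.MORPH_OPEN,np.ones((3,3)))
right=[];left=[];bot=[];top=[]
for r in range(142,206): 
    w=m[r,300:350]; right.append((300+np.nonzero(w)[0].max()+.5,r))
for r in range(146,186):
    left.append((225+np.nonzero(m[r,225:255])[0].min()-.5,r))
for c in range(250,326):
    bot.append((c,195+np.nonzero(m[195:230,c])[0].max()+.5))
W=lambda p: onplane(p,cp,.006)[:,:2]
for n,P in (("R",right),("L",left),("B",bot)):
    p,d=line(W(P)); print(n,p.round(4),d.round(4),np.degrees(np.arctan2(d[1],d[0])).round(2))
pr,dr=line(W(right));pl,dl=line(W(left));pb,db=line(W(bot))
dx=[d*np.sign(-d[1]) for d in (dr,dl)]  # toward -y
dby=np.array([-db[1],db[0]]); dby*=np.sign(-dby[1])
ux=dx[0]*64+dx[1]*40+dby*76; ux/=np.linalg.norm(ux); uy=np.array([-ux[1],ux[0]])
print("yaw",np.degrees(np.arctan2(ux[1],ux[0])))
yR=pr@uy;yL=pl@uy;xB=pb@ux
print("width",yR-yL, "centre y",(yR+yL)/2)
o=ux*(xB-.175)+uy*(yR+yL)/2; print("origin",o)
yaw=np.arctan2(ux[1],ux[0]); np.save("disp.npy",[o[0],o[1],yaw])
D=lambda x,y,z:(*(o+ux*x+uy*y),z)
v=im[:,:,::-1].copy(); v=cv2.resize(v,None,fx=2,fy=2)[100:500,350:750]
v=cv2.resize(v,None,fx=1.5,fy=1.5)
pts=[(x,s*y,z) for s in(1,-1) for x,y,z in [(175,80,6),(30,80,6),(30,55,6),(-38,32,114),(-22,32,114),(22,32,114),(30,32,114),(54,10,114),(-50,43,114),(-195,55,6)]]
for q in pts:
    u=proj(D(*np.array(q)/1000),cp)[0]; u=((u+.5)*2-[350,100])*1.5
    cv2.circle(v,tuple(int(k) for k in u),3,(0,255,0),-1)
cv2.imwrite("pics/w2o.png",v)
E
```

```text
R [0.6918 0.0166] [ 0.0648 -0.9979] -86.28
L [0.5323 0.0156] [ 0.0688 -0.9976] -86.06
B [ 0.619  -0.0784] [0.9981 0.0624] 3.58
yaw -86.292076
width 0.15927202 centre y 0.61179864
origin [0.6068496  0.09617035]
```

View pics/w2o.png

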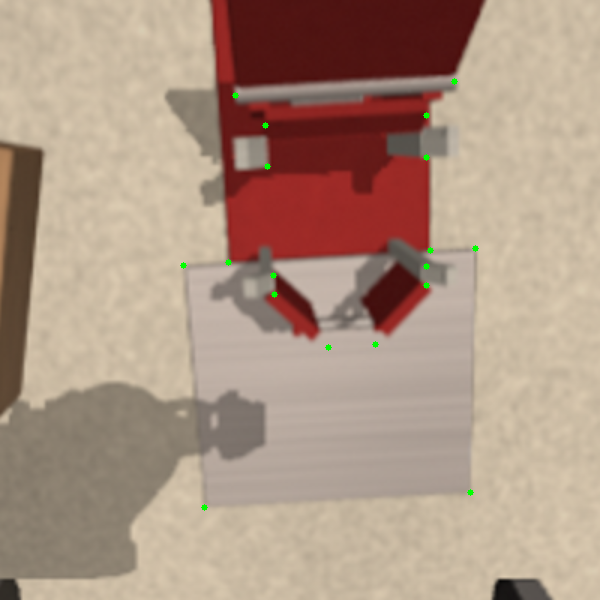

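```bash
python3 - <<'E'
from h import *
move_to((.57,-.27,.2),down(np.pi/2)); print(get_state()["t"])
im,cp=snap("wrist","w3")
cv2.imwrite("pics/w3z.png",cv2.resize(im[:,:,::-1],(800,600)))
E
```

```text
4.5917
```

View pics/w3z.png

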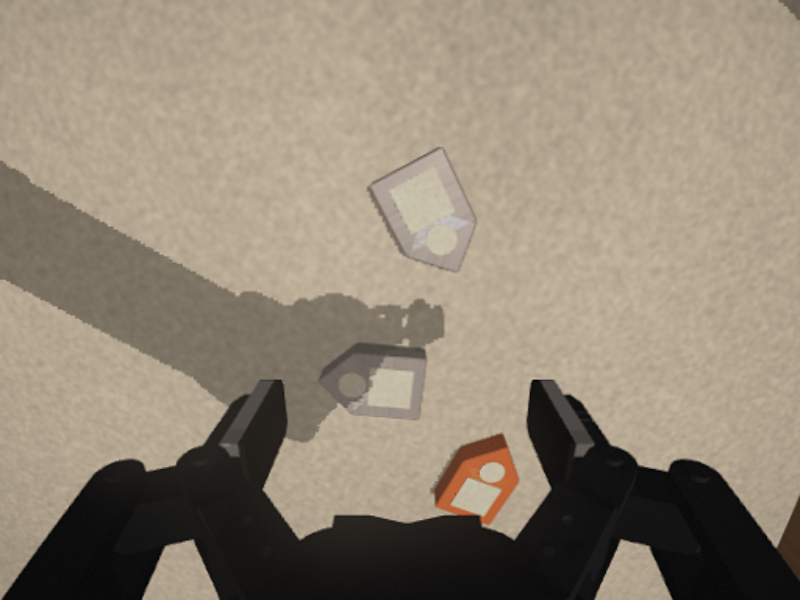

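```bash
cat >> h.py <<'E'
MOD=np.array([(-28,-28),(28,-28),(56,0),(28,28),(-28,28)])/1000.
def fit_tin(contour,cp,z):
    """pentagon corners from contour, rigid (Kabsch) fit to model; returns x,y,yaw,rms"""
    P=onplane(contour.reshape(-1,2),cp,z)[:,:2]
    h=cv2.convexHull(P.astype(np.float32)); 
    for e in np.arange(.004,.02,.0005):
        a=cv2.approxPolyDP(h,e,True).reshape(-1,2)
        if len(a)<=5: break
    if len(a)!=5: return None
    # refine corners by fitting lines to contour points on each side
    a=a.astype(float); L=[]
    for i in range(5):
        p,q=a[i],a[(i+1)%5]; d=(q-p)/np.linalg.norm(q-p); n=np.array([-d[1],d[0]])
        t=(P-p)@d; s=abs((P-p)@n); k=(t>.006)&(t<np.linalg.norm(q-p)-.006)&(s<.003)
        L.append(line(P[k]) if k.sum()>4 else (p,d))
    c=[]
    for i in range(5):
        (p,d),(q,e)=L[i-1],L[i]; t=np.linalg.solve(np.c_[d,-e],q-p); c.append(p+d*t[0])
    c=np.array(c)
    if cv2.contourArea(c.astype(np.float32),True)<0: c=c[::-1]
    best=None
    for k in range(5):
        B=np.roll(c,k,0); A0=MOD-MOD.mean(0); B0=B-B.mean(0)
        H=A0.T@B0; th=np.arctan2(H[0,1]-H[1,0],H[0,0]+H[1,1])
        R=np.array([[np.cos(th),-np.sin(th)],[np.sin(th),np.cos(th)]])
        r=np.sqrt(((A0@R.T-B0)**2).sum(1).mean())
        if best is None or r<best[3]: t=B.mean(0)-R@MOD.mean(0); best=(t[0],t[1],th,r)
    return best
E
python3 - <<'E'
from h import *
im,cp=load("w3")
lab=cv2.cvtColor(im,cv2.COLOR_RGB2LAB).astype(int)-[0,128,128]
# 512-scale pts
for q in [(255,110),(300,150),(243,130),(270,265),(220,240),(200,100)]: print(q,lab[q[1]-2:q[1]+3,q[0]-2:q[0]+3].mean((0,1)).round(1))
m=greymask(im,10.5,60); m=cv2.morphologyEx(m,cv2.MORPH_OPEN,np.ones((3,3)))
m[:,:225]=0; m[185:]=0
cs,_=cv2.findContours(m,cv2.RETR_EXTERNAL,cv2.CHAIN_APPROX_NONE)
c=max(cs,key=cv2.contourArea); print(cv2.boundingRect(c),fit_tin(c,cp,.022))
f=fit_tin(c,cp,.022); np.save("tinA.npy",f)
cv2.imwrite("pics/w3m.png",m)
for y in (-180,-150,-120,-90,-60,0): 
  q=inverse_kinematics((f[0],f[1],.03),down(f[2])); 
print("pick",q)
d=np.load("disp.npy")
for z in (.2,.075): print("place",inverse_kinematics((d[0],d[1],z),down(d[2])))
E
```

```text
(255, 110) [161.5   2.9   6.7]
(300, 150) [166.2   2.8   7.6]
(243, 130) [150.8   2.8   6.8]
(270, 265) [169.7   1.6  12.2]
(220, 240) [126.8   1.8   7.8]
(200, 100) [185.9   1.6  13.6]
(236, 94, 69, 80) (np.float64(0.581703113972016), np.float64(-0.21860663936631702), np.float64(-1.104608717133504), np.float64(0.001126939272126083))
pick [-0.3577679   1.12087195  1.02222307  1.76447282 -1.15812987  0.99500589
 -1.52110691]
place [-0.97468867  0.92936513  1.24489705  1.72937713 -0.94348576  1.21557759
 -2.54762275]
place [-0.94011106  1.13038669  1.16791323  1.78390059 -1.18120986  1.11875885
 -2.41511613]
```

View pics/w3m.png

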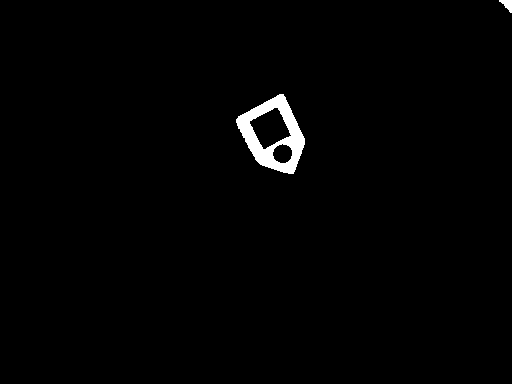

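```bash
python3 - <<'E'
from h import *
f=np.load("tinA.npy")
open_gripper()
move_to((f[0],f[1],.10),down(f[2]))
line_to((f[0],f[1],.028),vel=.08)
clamp(40)
s=get_state(); print(s["t"],s["width"],s["ft_force"].round(1))
line_to((f[0],f[1],.21),vel=.15)
s=get_state(); print(s["t"],s["width"],s["position"].round(4))
im,cp=snap("wrist","w4")
E
```

```text
8.2667 0.05499566394729053 [-0.8  0.6  5.4]
9.6333 0.05510548287890811 [ 0.5813 -0.2182  0.2091]
```

View pics/w4.png

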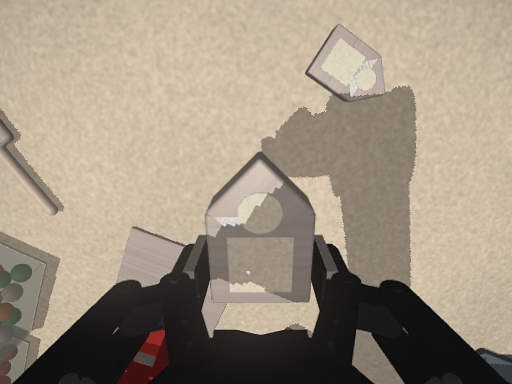

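```bash
python3 - <<'E'
from h import *
im,cp=load("w4")
z=.2091-.006
o=np.array([.5813,-.2182]); yaw=np.load("tinA.npy")[2]; u=np.array([np.cos(yaw),np.sin(yaw)])
for q in [(261.5,152.5),(206,214),(316,216),(262,303)]:
    P=onplane([q],cp,z)[0][:2]-o; print(q,(P@u).round(4),(P@[u[1],-u[0]]).round(4))
s=get_state(); print(Rot.from_rotvec(s["eef_rot"]).as_matrix().round(3))
d=np.load("disp.npy")
for z in (.24,.2,.15,.1,.075): print("place",inverse_kinematics((d[0],d[1],z),down(d[2])))
E
```

```text
(261.5, 152.5) 0.059 0.0006
(206, 214) 0.0282 -0.0269
(316, 216) 0.027 0.0278
(262, 303) -0.0268 0.001
[[ 0.449 -0.893 -0.002]
 [-0.893 -0.449  0.   ]
 [-0.001  0.001 -1.   ]]
place [-0.97512124  0.84354795  1.23059661  1.69676157 -0.84234502  1.23363954
 -2.61536213]
place [-0.96141418  0.89568052  1.20160744  1.72877972 -0.90409922  1.18476105
 -2.57555066]
place [-0.94687311  0.9734771   1.17357839  1.7589554  -0.99713215  1.1379833
 -2.51807606]
place [-0.93159173  1.05334833  1.14096464  1.77789592 -1.09246369  1.09714578
 -2.46355155]
place [-0.92377738  1.09351411  1.12300988  1.78311899 -1.13996896  1.07838524
 -2.43808051]
```

```bash
python3 - <<'E'
from h import *
d=np.load("disp.npy")
move_to((d[0],d[1],.2),down(d[2]))
line_to((d[0],d[1],.15),vel=.1)
snap("wrist","w5"); snap("scene","s5")
s=get_state(); f0=np.array(s["ft_force"]); print(s["t"],f0.round(1),s["position"].round(4))
E
python3 - <<'E'
import cv2
a=cv2.imread("pics/s5.png")[150:330,170:370]; cv2.imwrite("pics/s5z.png",cv2.resize(a,None,fx=3,fy=3,interpolation=cv2.INTER_CUBIC))
E
```

```text
11.6333 [-0.1 -0.4  0.1] [0.6073 0.096  0.1506]
```

View pics/w5.png

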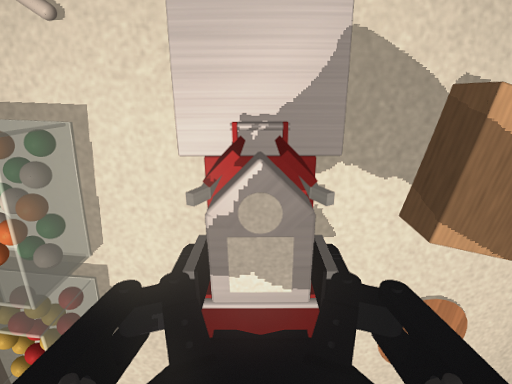

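View pics/s5z.png

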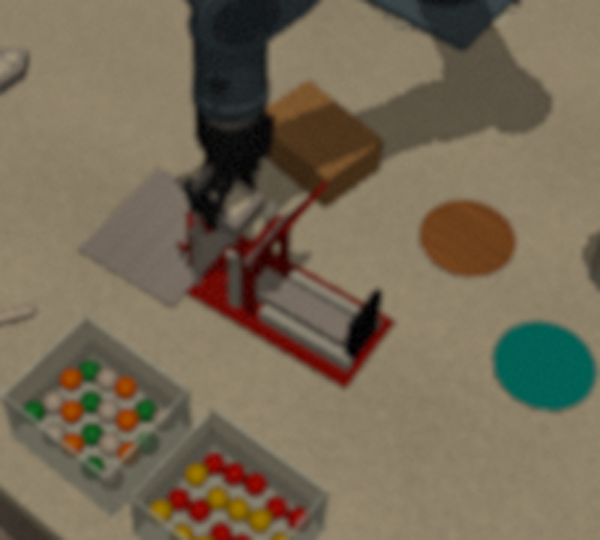

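```bash
python3 - <<'E'
from h import *
d=np.load("disp.npy")
for z in (.135,.12,.105,.09,.08,.076):
    line_to((d[0],d[1],z),vel=.06)
    s=get_state(); F=np.array(s["ft_force"]); print(z,s["t"],F.round(1))
    if abs(F).max()>12: break
snap("wrist","w6")
E
```

```text
0.135 12.0333 [ 1.   0.6 -0.4]
0.12 12.4333 [-0.3  0.2 -0.8]
0.105 12.8333 [ 0.6  0.6 -1.5]
0.09 13.2333 [ 0.2 -0.3 -1.6]
0.08 13.55 [-0.1 -0.  -0.8]
0.076 13.8 [ 0.3 -0.1 -1.3]
```

View pics/w6.png

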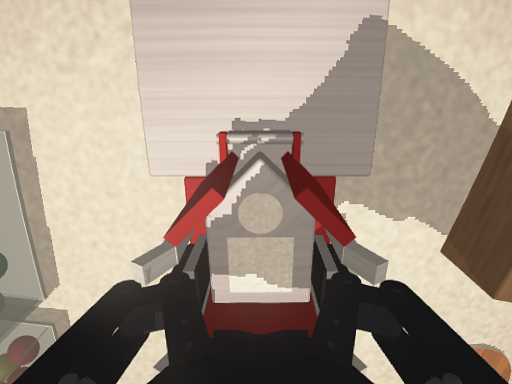

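Free of contact and centred. Release, retreat, look.

```bash
python3 - <<'E'
from h import *
d=np.load("disp.npy")
open_gripper(); hold(.2)
print(get_state()["ft_force"].round(1))
line_to((d[0],d[1],.2),vel=.2)
snap("wrist","w7")
R=np.array([np.cos(d[2]),np.sin(d[2])])
p=d[:2]-R*.03
try:
    move_to((*p,.24),down(d[2])); snap("wrist","w7b")
except MotionError as e: print(e)
print(get_state()["t"])
E
```

```text
[ 0.1 -0.5 -0.3]
15.65
```

View pics/w7.png

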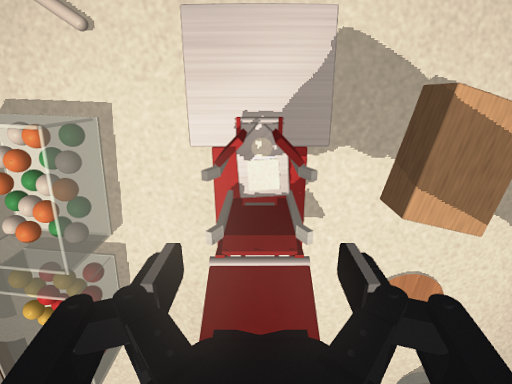

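View pics/w7b.png

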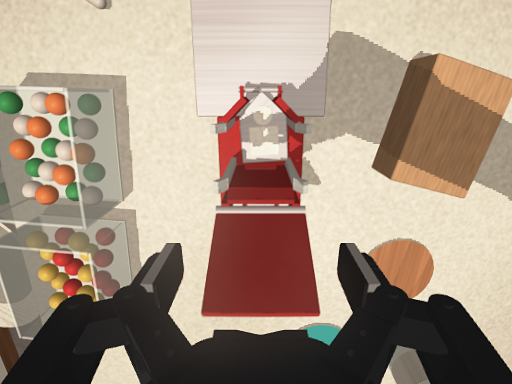

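```bash
cat >> h.py <<'E'
def D2W(x,y,z):
    d=np.load("disp.npy"); c,s=np.cos(d[2]),np.sin(d[2]); return (d[0]+c*x-s*y,d[1]+s*x+c*y,z)
def overlay(fn,zs,crop,k=4,out=None):
    im,cp=load(fn); x0,y0,x1,y1=crop
    v=cv2.resize(im[y0:y1,x0:x1,::-1],None,fx=k,fy=k,interpolation=cv2.INTER_CUBIC)
    for z,col in zip(zs,[(0,255,0),(255,0,255)]):
        u=proj([D2W(a,b,z) for a,b in MOD],cp)
        u=((u+.5-[x0,y0])*k).astype(np.int32); cv2.polylines(v,[u.reshape(-1,1,2)],True,col,1)
    cv2.imwrite("pics/"+(out or fn+"o")+".png",v)
E
python3 -c "
from h import *
overlay('w7b',[.028],(180,70,340,220),5)"
```

View pics/w7bo.png

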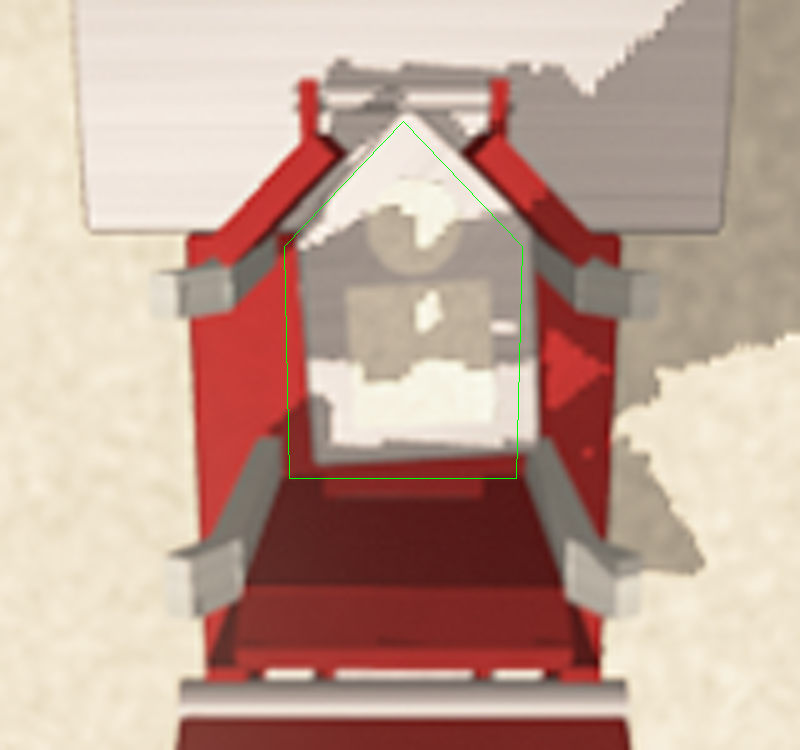

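```bash
python3 - <<'E'
from h import *
move_to((.55,-.40,.22),down(np.pi/2)); print(get_state()["t"])
im,cp=snap("wrist","w8")
m=greymask(im,10.5,60); m=cv2.morphologyEx(m,cv2.MORPH_OPEN,np.ones((3,3))); cv2.imwrite("pics/w8m.png",m)
E
```

```text
18.5583
```

View pics/w8.png

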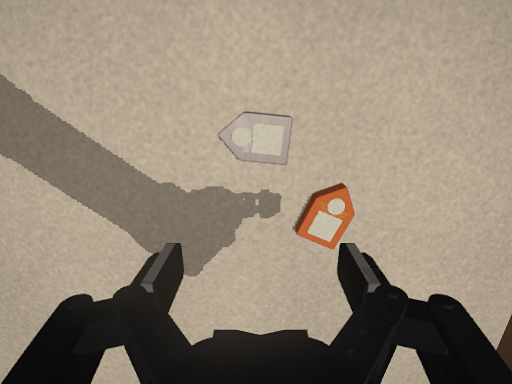

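View pics/w8m.png

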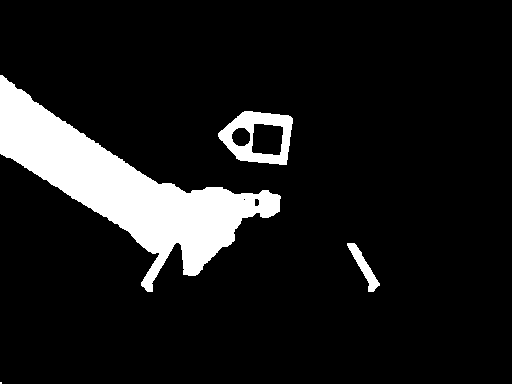

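```bash
python3 - <<'E'
from h import *
im,cp=load("w8")
m=greymask(im,10.5,60); m=cv2.morphologyEx(m,cv2.MORPH_OPEN,np.ones((3,3))); m[180:]=0; m[:,:205]=0
cs,_=cv2.findContours(m,cv2.RETR_EXTERNAL,cv2.CHAIN_APPROX_NONE)
c=max(cs,key=cv2.contourArea); f=fit_tin(c,cp,.022); print(f,np.degrees(f[2]))
assert f[3]<.003
q=inverse_kinematics((f[0],f[1],.03),down(f[2])); print(q)
move_to((f[0],f[1],.10),down(f[2]))
line_to((f[0],f[1],.028),vel=.08)
clamp(40)
s=get_state(); print(s["t"],s["width"],s["ft_force"].round(1))
line_to((f[0],f[1],.22),vel=.15)
s=get_state(); print(s["t"],s["width"],s["position"].round(4))
snap("wrist","w9")
d=np.load("disp.npy"); print(inverse_kinematics((d[0],d[1],.22),down(d[2])))
E
```

```text
(np.float64(0.5561501901711728), np.float64(-0.36194451803255956), np.float64(3.0442281930526884), np.float64(0.0010383604271361239)) 174.42142733665585
[ 0.48459652  0.8445403   0.03646294  1.60599493 -0.04273729  0.69183632
  2.01516763]
21.1833 0.055041608660495164 [-1.1  0.2  5.3]
22.6167 0.05514465045098206 [ 0.5556 -0.3616  0.2188]
[ 0.10239486  0.56040896 -0.46750862  1.64866195  0.28835698  1.00161017
  2.74609615]
```

View pics/w9.png

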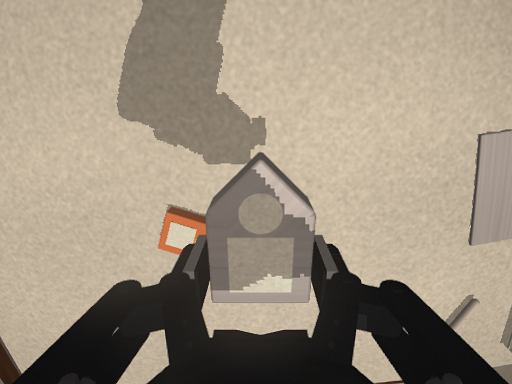

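```bash
python3 - <<'E'
from h import *
for p in [(.57,-.27,.28),(.58,-.2,.28),(.6,-.1,.28)]:
  for y in (-63,-86,-120,-150,180):
    print(p,y,np.round(inverse_kinematics(p,down(np.radians(y))),2))
d=np.load("disp.npy")
for y in (0,4): print(np.round(inverse_kinematics((d[0],d[1],.22),down(d[2]-np.radians(y))),2))
E
```

```text
(0.57, -0.27, 0.28) -63 [-0.31  0.72  1.09  1.61 -0.67  1.23 -1.75]
(0.57, -0.27, 0.28) -86 [-0.31  0.72  1.09  1.61 -0.67  1.23 -2.15]
(0.57, -0.27, 0.28) -120 [ 0.86  0.58 -0.72  1.54  0.4   1.18  2.68]
(0.57, -0.27, 0.28) -150 [ 0.44  0.48 -0.1   1.56  0.05  1.1   2.42]
(0.57, -0.27, 0.28) 180 [ 0.35  0.48  0.03  1.57 -0.01  1.09  1.95]
(0.58, -0.2, 0.28) -63 [-0.44  0.69  1.09  1.66 -0.65  1.21 -1.87]
(0.58, -0.2, 0.28) -86 [-0.44  0.69  1.09  1.66 -0.65  1.21 -2.27]
(0.58, -0.2, 0.28) -120 [ 0.64  0.51 -0.54  1.59  0.28  1.12  2.65]
(0.58, -0.2, 0.28) -150 [ 0.34  0.45 -0.11  1.61  0.06  1.08  2.31]
(0.58, -0.2, 0.28) 180 [ 0.25  0.45  0.02  1.62 -0.01  1.07  1.84]
(0.6, -0.1, 0.28) -63 [-0.62  0.68  1.09  1.67 -0.64  1.2  -2.04]
(0.6, -0.1, 0.28) -86 [-0.62  0.68  1.09  1.67 -0.64  1.2  -2.44]
(0.6, -0.1, 0.28) -120 [ 0.27  0.45 -0.25  1.62  0.12  1.08  2.61]
(0.6, -0.1, 0.28) -150 [ 0.18  0.45 -0.12  1.62  0.06  1.08  2.14]
(0.6, -0.1, 0.28) 180 [ 0.09  0.44  0.    1.63 -0.    1.07  1.66]
[ 0.1   0.56 -0.47  1.65  0.29  1.    2.75]
[ 0.06  0.55 -0.4   1.65  0.25  0.99  2.71]
```

```bash
python3 - <<'E'
from h import *
d=np.load("disp.npy")
s=get_state(); p=s["position"]; line_to((p[0],p[1],.28),vel=.2)
move_to((.58,-.25,.28),down(d[2]))
print(get_state()["width"],get_state()["t"])
move_to((d[0],d[1],.2),down(d[2]))
for z in (.15,.135,.12,.105,.09,.08,.075):
    line_to((d[0],d[1],z),vel=.07)
    s=get_state(); F=np.array(s["ft_force"]); print(z,s["t"],F.round(1),s["position"][:2].round(4))
    if abs(F).max()>12: break
snap("wrist","w10")
E
```

```text
0.05480536862927697 26.6083
0.15 28.8167 [ 0.6  0.4 -1.5] [0.6071 0.0961]
0.135 29.1833 [-0.3  0.1  0.2] [0.6064 0.0962]
0.12 29.55 [-1.  -0.3 -1.3] [0.6065 0.0961]
0.105 29.9167 [-0.7  0.2 -0.4] [0.6065 0.0962]
0.09 30.2833 [ 0.6 -0.4 -2. ] [0.6064 0.0961]
0.08 30.575 [ 0.4  0.4 -1.1] [0.6065 0.0962]
0.075 30.825 [ 0.1  0.7 -0.9] [0.6067 0.0962]
```

View pics/w10.png

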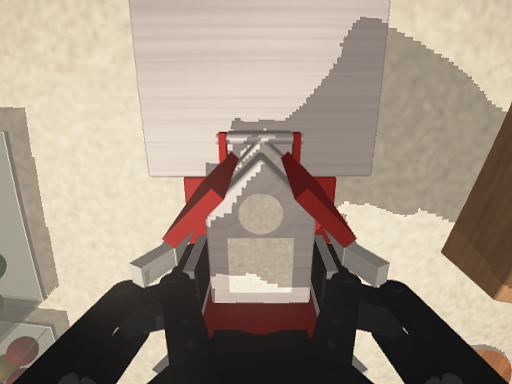

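```bash
python3 - <<'E'
from h import *
d=np.load("disp.npy")
open_gripper(); hold(.2)
line_to((d[0],d[1],.2),vel=.2)
move_to((*D2W(-.03,0,0)[:2],.24),down(d[2])); snap("wrist","w11"); snap("top","t11")
print(get_state()["t"])
overlay('w11',[.05],(180,70,340,220),5)
im,_=load("t11"); cv2.imwrite("pics/t11z.png",cv2.resize(im[60:270,100:420,::-1],None,fx=2.5,fy=2.5))
E
```

```text
32.6833
```

View pics/w11o.png

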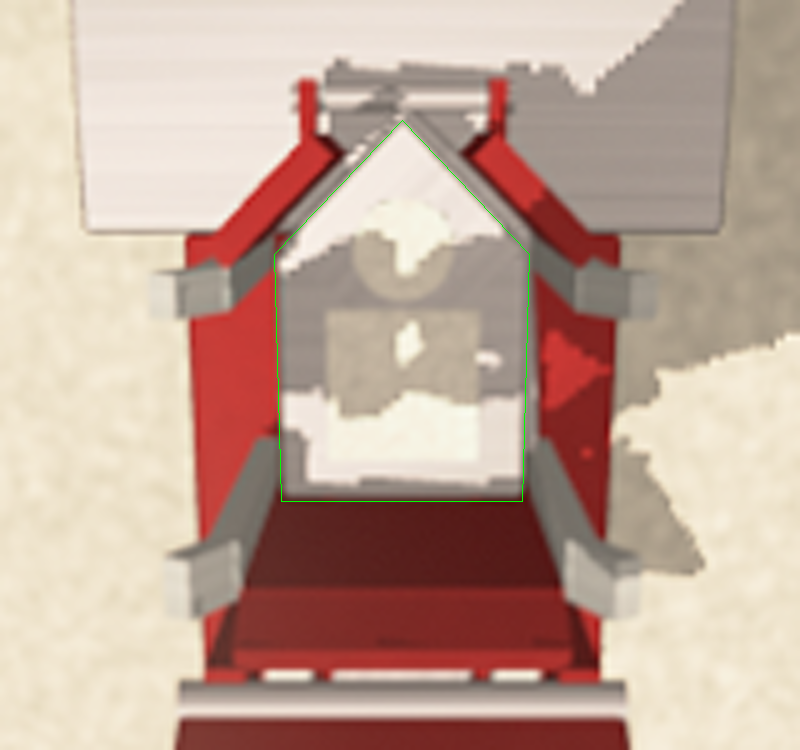

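View pics/t11z.png

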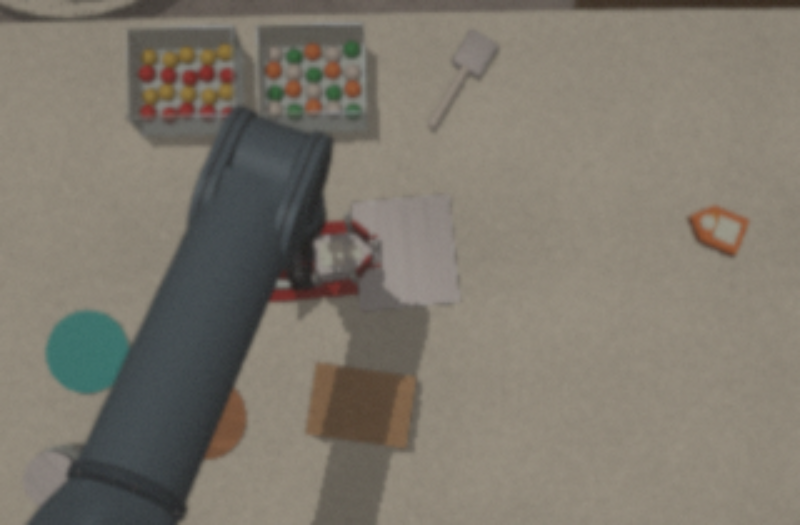

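```bash
python3 - <<'E'
from h import *
d=np.load("disp.npy")
im,cp=load("w7b")
r=rays([(261,314)],cp)[0]; th=np.linspace(1.5,2.15,131)
e=[np.hypot(*(proj([D2W(-.05+.1*np.cos(t),0,.114+.1*np.sin(t))],cp)[0]-[261,314])) for t in th]
print("lid angle",th[np.argmin(e)],min(e))
yaw=d[2]+np.pi
def J(x,z): return (*D2W(x,0,0)[:2],z)
line_to(J(-.03,.32),vel=.2)
clamp(20)
print(get_state()["width"])
for p in [(-.14,.32),(-.14,.21),(-.06,.21),(.01,.21),(.028,.145)]:
    print(p,np.round(inverse_kinematics(J(*p),down(yaw)),2))
move_to(J(-.14,.32),down(yaw)); snap("wrist","w12"); print(get_state()["t"])
E
```

```text
lid angle 2.03 0.6764956686333267
-0.00019972961510619232
(-0.14, 0.32) [ 0.03  0.57 -0.72  1.46  0.38  1.26 -0.67]
(-0.14, 0.21) [ 0.03  0.68 -0.72  1.57  0.49  1.08 -0.75]
(-0.06, 0.21) [ 0.17  0.65 -0.72  1.62  0.48  1.05 -0.63]
(0.01, 0.21) [ 0.39  0.7  -0.9   1.64  0.6   1.1  -0.61]
(0.028, 0.145) [ 0.42  0.8  -0.9   1.69  0.72  1.02 -0.67]
35.8583
```

View pics/w12.png

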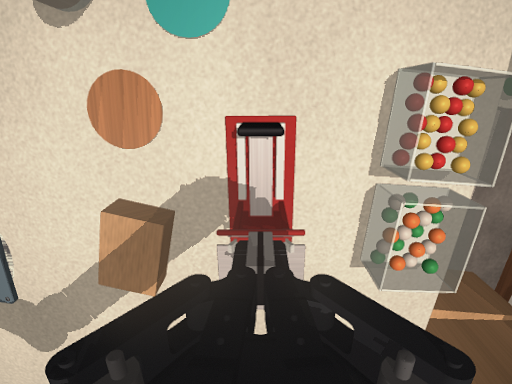

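```bash
cat > lid.py <<'E'
from h import *
d=np.load("disp.npy")
def J(x,z): return (*D2W(x,0,0)[:2],z)
def go(x,z,v=.06,fmax=25):
    line_to(J(x,z),vel=v); s=get_state(); F=np.array(s["ft_force"]); print((x,z),round(s["t"],2),F.round(1)); 
    if np.linalg.norm(F)>fmax: raise SystemExit("force")
E
python3 - <<'E'
from lid import *
go(-.14,.207,.1)
for x in np.arange(-.12,.006,.0155): go(x,.207 if x<-.06 else .209)
snap("wrist","w13"); snap("scene","s13")
im,_=load("s13"); cv2.imwrite("pics/s13z.png",cv2.resize(im[150:330,170:370,::-1],None,fx=3,fy=3,interpolation=cv2.INTER_CUBIC))
E
```

```text
(-0.14, 0.207) 37.14 [-0.2 -0.2  0.2]
(np.float64(-0.12), 0.207) 37.62 [-0.1  0.5 -0. ]
(np.float64(-0.1045), 0.207) 38.03 [-1.2 -0.5  0.3]
(np.float64(-0.089), 0.207) 38.44 [-0.1 -0.1 -0.4]
(np.float64(-0.0735), 0.207) 38.85 [ 0.1 -0.2  0. ]
(np.float64(-0.057999999999999996), 0.209) 39.26 [-0.5  0.4  0.2]
(np.float64(-0.042499999999999996), 0.209) 39.67 [ 0.6 -0.1  0.1]
(np.float64(-0.026999999999999996), 0.209) 40.08 [0.1 0.  0.3]
(np.float64(-0.011499999999999996), 0.209) 40.48 [ 1.5 -0.7  0.3]
(np.float64(0.0040000000000000036), 0.209) 40.89 [-0.3  0.3 -0.3]
```

View pics/s13z.png

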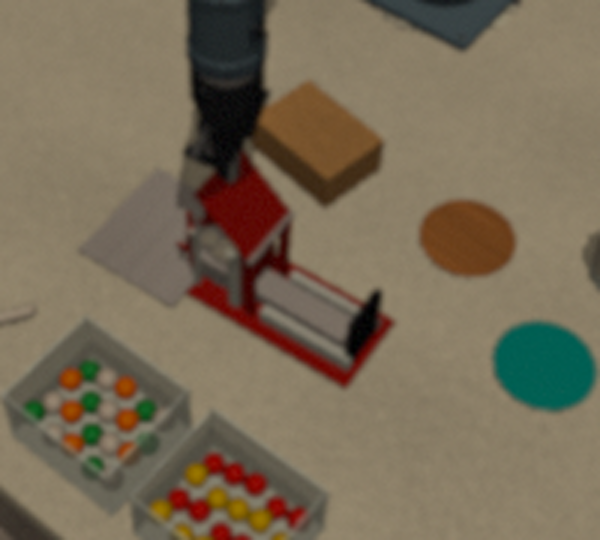

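```bash
python3 - <<'E'
from lid import *
for x,z in [(.010,.200),(.018,.190),(.024,.178),(.028,.165),(.028,.155),(.028,.150),(.028,.147),(.028,.145),(.028,.1435)]: go(x,z,.05,20)
go(.028,.144)
snap("wrist","w14"); snap("scene","s14")
go(.028,.25,.15)
line_to((*D2W(-.16,0,0)[:2],.25),vel=.2)
snap("wrist","w15"); snap("scene","s15")
im,_=load("s15"); cv2.imwrite("pics/s15z.png",cv2.resize(im[150:330,170:370,::-1],None,fx=3,fy=3,interpolation=cv2.INTER_CUBIC))
E
```

```text
(0.01, 0.2) 41.36 [ 0.2 -0.1  0.4]
(0.018, 0.19) 41.77 [-0.2  0.2 -0.7]
(0.024, 0.178) 42.18 [-0.1 -0.2  0.3]
(0.028, 0.165) 42.61 [-0.7 -0.4 -0.3]
(0.028, 0.155) 42.96 [-0.6 -1.2  0.8]
(0.028, 0.15) 43.21 [ 0.9  0.4 -0. ]
(0.028, 0.147) 43.46 [-0.3 -0.3 -0.4]
(0.028, 0.145) 43.71 [0.4 0.3 1.4]
(0.028, 0.1435) 43.96 [-3.7 -1.5 11.6]
(0.028, 0.144) 44.21 [-2.8 -0.7  8.6]
(0.028, 0.25) 45.17 [ 0.2 -1.2 -0.7]
```

View pics/s15z.png

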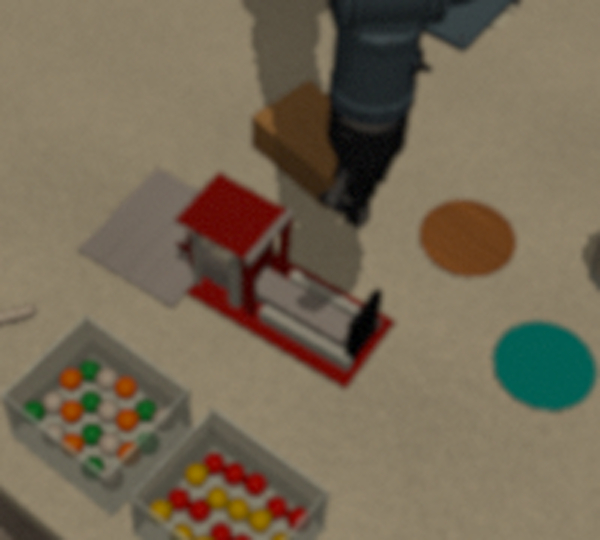

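View pics/w15.png

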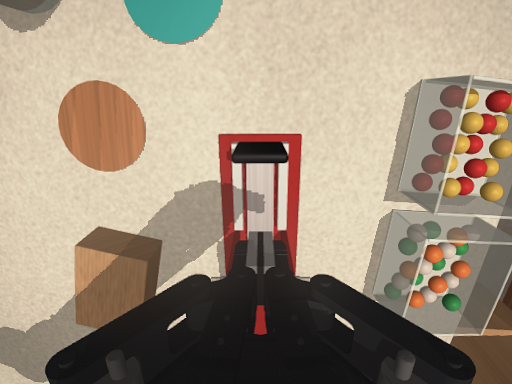

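```bash
python3 - <<'E'
from lid import *
im,cp=load("w15")
hsv=cv2.cvtColor(im,cv2.COLOR_RGB2HSV); m=cv2.inRange(hsv,(5,90,60),(18,255,255)); m[:, 170:]=0; m[215:]=0
m=cv2.morphologyEx(m,cv2.MORPH_OPEN,np.ones((3,3)))
cs,_=cv2.findContours(m,cv2.RETR_EXTERNAL,cv2.CHAIN_APPROX_NONE); c=max(cs,key=cv2.contourArea)
P=onplane(c[:,0,:],cp,.005)[:,:2].astype(np.float32); print(cv2.boundingRect(c),cv2.minEnclosingCircle(P),cv2.fitEllipse(P))
go(-.23,.25,.2); go(-.23,.083,.15)
snap("wrist","w16")
for x in (-.21,-.2,-.195,-.19,-.17,-.14,-.11,-.095): go(x,.083,.06,40)
E
```

```text
(58, 80, 88, 92) ((0.3825703263282776, 0.2872616946697235), 0.060197554528713226) ((0.38245025277137756, 0.28733691573143005), (0.11853259801864624, 0.11880119889974594), 60.64253234863281)
(-0.23, 0.25) 46.86 [-0.2 -1.9 -0.2]
(-0.23, 0.083) 48.12 [-0.5  0.3  0.3]
(-0.21, 0.083) 48.66 [-0.1  0.1 -0.5]
(-0.2, 0.083) 48.98 [0.6 1.6 0. ]
(-0.195, 0.083) 49.23 [-0.2  5.6 -1.1]
(-0.19, 0.083) 49.48 [-1.5  6.3 -1.1]
(-0.17, 0.083) 49.96 [ 0.2 12.  -5.9]
(-0.14, 0.083) 50.61 [ 1.  13.5 -5.8]
(-0.11, 0.083) 51.26 [ 0.5 13.6 -4.7]
(-0.095, 0.083) 51.66 [ 1.2 14.6 -5. ]
```

```bash
python3 - <<'E'
from lid import *
for x in (-.090,-.087,-.085,-.0835,-.082,-.0805,-.079,-.0775,-.076):
    line_to(J(x,.083),vel=.03); s=get_state(); F=np.linalg.norm(s["ft_force"]); p=s["position"]; dd=(np.array(p[:2])-d[:2])@[np.cos(d[2]),np.sin(d[2])]
    print(x,round(dd,4),s["ft_force"].round(1))
    if F>30: break
hold(.2)
snap("scene","s17")
im,_=load("s17"); cv2.imwrite("pics/s17z.png",cv2.resize(im[150:330,170:370,::-1],None,fx=3,fy=3,interpolation=cv2.INTER_CUBIC))
E
```

```text
-0.09 -0.0974 [ 0.9 15.6 -6.6]
-0.087 -0.0947 [ 1.4 16.2 -7.2]
-0.085 -0.093 [-0.  17.2 -6.7]
-0.0835 -0.0917 [ 1.  16.1 -6.8]
-0.082 -0.0903 [ 1.3 16.6 -6.8]
-0.0805 -0.0889 [ 0.2 16.6 -6.4]
-0.079 -0.0875 [ 0.8 17.5 -6.4]
-0.0775 -0.086 [ 1.8 17.4 -6.6]
-0.076 -0.0845 [ 0.4 18.5 -6.5]
```

View pics/s17z.png

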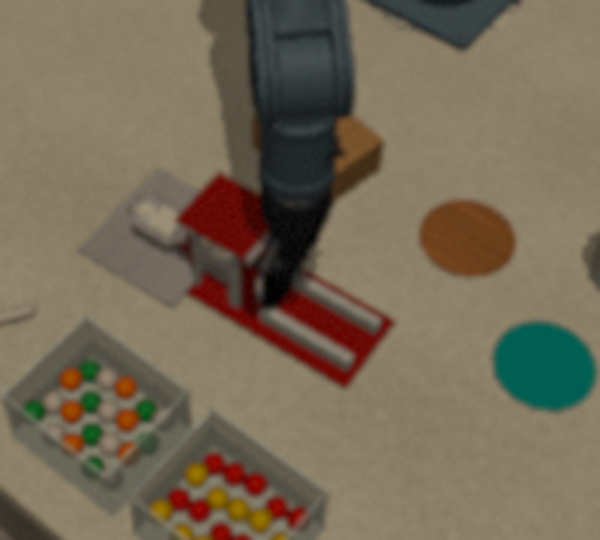

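```bash
python3 - <<'E'
from lid import *
for x in np.arange(-.0745,-.055,.0015):
    line_to(J(x,.083),vel=.03); s=get_state(); F=np.linalg.norm(s["ft_force"]); p=s["position"]; dd=(np.array(p[:2])-d[:2])@[np.cos(d[2]),np.sin(d[2])]
    print(round(x,4),round(dd,4),p[2].round(4),s["ft_force"].round(1))
    if F>32: break
hold(.15)
print(get_state()["t"])
E
```

```text
-0.0745 -0.0831 0.0836 [ 0.9 17.  -6.1]
-0.073 -0.0826 0.0836 [ 0.4 20.2 -8.6]
-0.0715 -0.0826 0.0837 [ 1.4 22.3 -9.5]
-0.07 -0.0824 0.0837 [  1.1  25.7 -11.9]
-0.0685 -0.0825 0.0838 [  2.2  28.4 -13.5]
-0.067 -0.0824 0.0838 [  2.2  31.  -15. ]
55.875
```

```bash
python3 - <<'E'
from lid import *
line_to(J(-.09,.083),vel=.05); line_to(J(-.23,.083),vel=.08); hold(.2)
s=get_state(); print(s["t"],s["ft_force"].round(1))
snap("wrist","w18")
line_to(J(-.23,.27),vel=.2)
snap("wrist","w18b"); snap("scene","s18"); snap("top","t18")
im,_=load("s18"); cv2.imwrite("pics/s18z.png",cv2.resize(im[150:330,170:370,::-1],None,fx=3,fy=3,interpolation=cv2.INTER_CUBIC))
E
```

```text
58.5833 [ 0.3  0.  -0.6]
```

View pics/s18z.png

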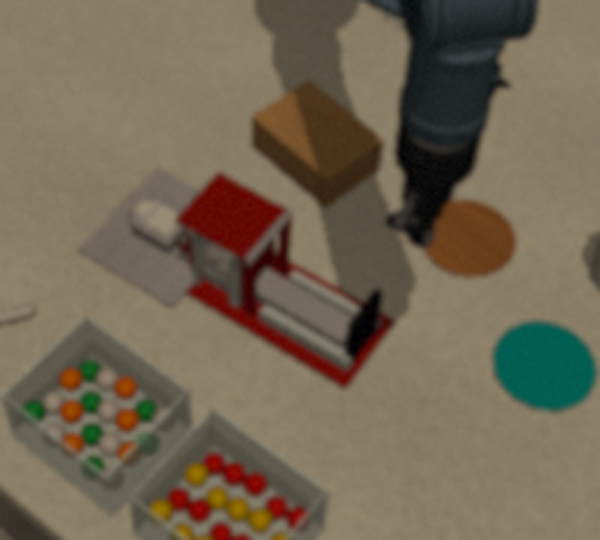

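View pics/t18.png

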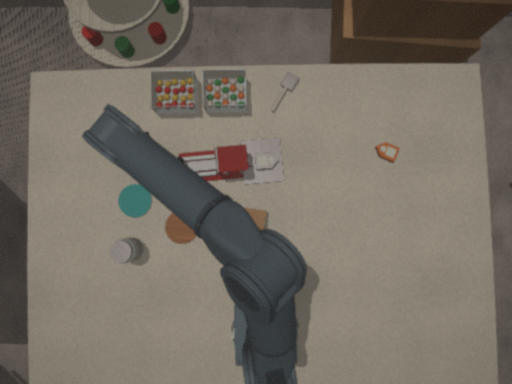

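```bash
python3 - <<'E'
from lid import *
line_to(J(-.23,.32),vel=.2)
move_to(J(.06,.32),down(d[2]+np.pi))
open_gripper()
move_to(J(.06,.24),down(d[2])); print(get_state()["t"],get_state()["joints"].round(2))
im,cp=snap("wrist","w19")
overlay("w19",[.028],(130,20,390,215),3)
E
```

```text
64.1167 [-0.83  0.74  1.09  1.7  -0.72  1.15 -2.61]
```

View pics/w19.png

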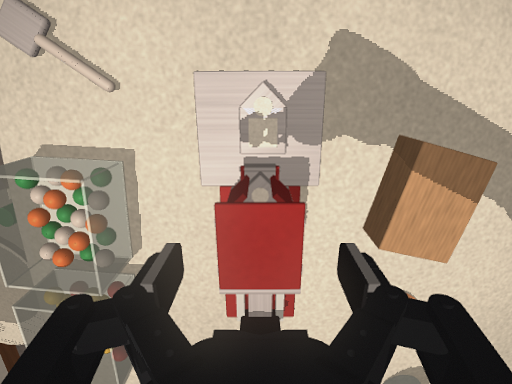

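```bash
python3 - <<'E'
from lid import *
move_to(J(.09,.2),down(d[2]))
im,cp=snap("wrist","w20")
cv2.imwrite("pics/w20z.png",cv2.resize(im[40:190,170:350,::-1],None,fx=4,fy=4,interpolation=cv2.INTER_CUBIC))
E
```

```text
(no output)
```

View pics/w20z.png

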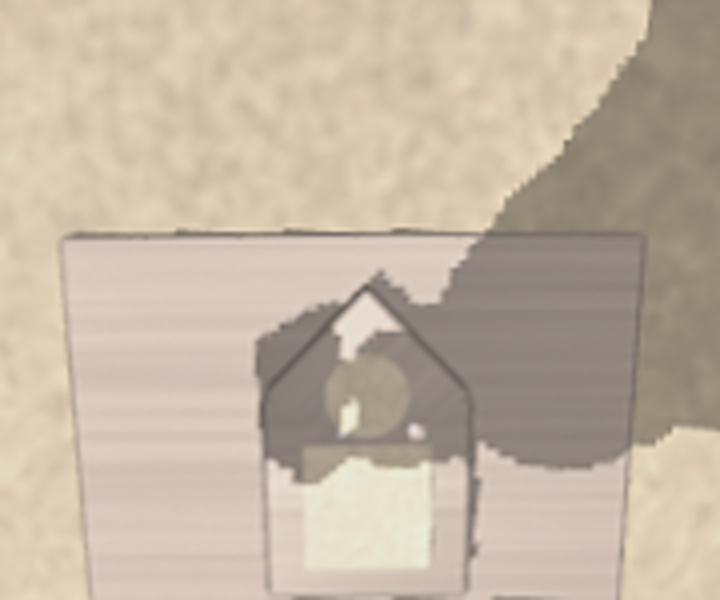

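```bash
python3 - <<'E'
from lid import *
im,cp=load("w20")
q=np.array([(367,291),(468,395),(265,395),(270,593),(467,594)],float)/4-.375+[170,40]
P=onplane(q,cp,.028)[:,:2]; print(P.round(4))
M=MOD[[2,3,1,0,4]]
if True:
    # image right at yaw -86 : figure out by fit of both assignments
    for M_ in (MOD[[2,3,1,0,4]],MOD[[2,1,3,4,0]]):
        A=M_-M_.mean(0);B=P-P.mean(0);H=A.T@B;th=np.arctan2(H[0,1]-H[1,0],H[0,0]+H[1,1])
        R=np.array([[np.cos(th),-np.sin(th)],[np.sin(th),np.cos(th)]]); r=np.sqrt(((A@R.T-B)**2).sum(1).mean()); t=P.mean(0)-R@M_.mean(0)
        print(t.round(4),np.degrees(th).round(2),r.round(4))
        if r<.004: np.save("vend.npy",[*t,th])
v=np.load("vend.npy"); dd=v[:2]-d[:2]; c,s=np.cos(d[2]),np.sin(d[2]); print("disp frame",c*dd[0]+s*dd[1],-s*dd[0]+c*dd[1],np.degrees(v[2]-d[2]))
for z in (.1,.033): print(np.round(inverse_kinematics((v[0]+.008*c,v[1]+.008*s,z),down(v[2])),2))
for y in (-90,-60,-30,0,30,60,90,120): print(y,np.round(inverse_kinematics((.3825,.2873,.1),down(np.radians(y))),2))
E
```

```text
[[ 0.6141 -0.0635]
 [ 0.586  -0.0386]
 [ 0.6392 -0.0354]
 [ 0.636   0.0193]
 [ 0.5812  0.0163]]
[ 0.6104 -0.0092] -85.17 0.0493
[ 0.6106 -0.0092] -86.25 0.0013
disp frame 0.10537565880069234 -0.0031047712642759797 0.03844482210033681
[-0.65  0.9   0.92  1.78 -0.88  0.93 -2.42]
[-0.6   0.98  0.83  1.79 -0.96  0.84 -2.36]
-90 [ 0.08  0.8  -1.08  2.04  0.94  0.9   1.6 ]
-60 [-1.42  0.71  0.91  2.12 -0.87  0.74 -2.55]
-30 [-1.36  0.66  0.82  2.12 -0.78  0.69 -2.1 ]
0 [-1.27  0.61  0.68  2.12 -0.65  0.63 -1.71]
30 [-1.16  0.56  0.53  2.11 -0.51  0.59 -1.31]
60 [-1.06  0.54  0.41  2.11 -0.39  0.57 -0.9 ]
90 [-0.96  0.52  0.27  2.1  -0.25  0.55 -0.5 ]
120 [-0.16  0.62 -0.72  2.06  0.64  0.7  -0.78]
```

```bash
python3 - <<'E'
from lid import *
v=np.load("vend.npy"); c,s=np.cos(v[2]),np.sin(v[2]); g=(v[0]+.008*c,v[1]+.008*s)
move_to((*g,.12),down(v[2]))
line_to((*g,.033),vel=.07)
clamp(40); st=get_state(); print(st["t"],st["width"],st["ft_force"].round(1),st["position"].round(4))
line_to((*g,.24),vel=.15)
snap("wrist","w21"); st=get_state(); print(st["t"],st["position"].round(4),st["width"])
print(np.round(inverse_kinematics((.3825,.2873,.24),down(np.radians(45))),2))
E
```

```text
66.7333 0.05520300412292559 [-1.8 -0.7  4. ] [ 0.6114 -0.0172  0.0335]
68.3167 [ 0.6106 -0.0171  0.2391] 0.05538392588929974
[-1.32  0.32  0.71  2.03 -0.26  0.89 -1.26]
```

View pics/w21.png

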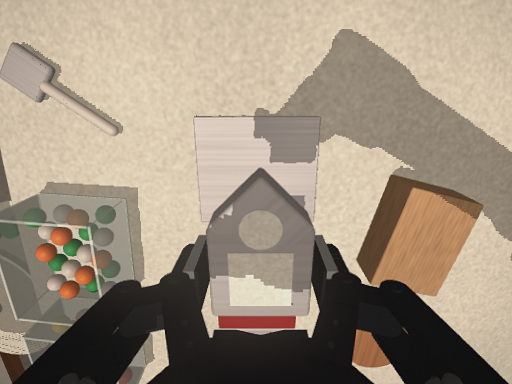

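```bash
python3 - <<'E'
from lid import *
b=np.array([.3825,.2873]); y=np.radians(45); t=b+.008*np.array([np.cos(y),np.sin(y)])
move_to((*t,.24),down(y))
line_to((*t,.06),vel=.15)
for z in (.045,.038,.035,.033,.0322):
    line_to((*t,z),vel=.04); st=get_state(); print(z,st["ft_force"].round(1),st["position"].round(4))
    if st["ft_force"][2]>6: break
open_gripper(); hold(.2); print(get_state()["t"])
line_to((*t,.12),vel=.1)
line_to((t[0]-.05*np.cos(y),t[1]-.05*np.sin(y),.22),vel=.15)
snap("wrist","w22"); print(get_state()["t"])
E
```

```text
0.045 [ 0.4 -0.1 -1.2] [0.3881 0.2928 0.0448]
0.038 [ 0.2  0.  -0.7] [0.388  0.2928 0.0377]
0.035 [ 0.2 -0.2 -1. ] [0.3881 0.2929 0.0349]
0.033 [-0.5  0.4 -0.9] [0.3881 0.2929 0.0329]
0.0322 [-1.1  0.4  3.1] [0.3883 0.293  0.0324]
73.3083
75.275
```

View pics/w22.png

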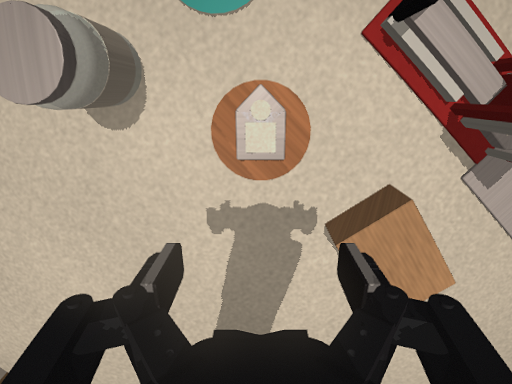

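```bash
python3 - <<'E'
from lid import *
im,cp=load("w22"); m=greymask(im,10.5,60); m[:70]=0; m[190:]=0; m[:,:205]=0; m[:,320:]=0
cs,_=cv2.findContours(cv2.morphologyEx(m,cv2.MORPH_OPEN,np.ones((3,3))),cv2.RETR_EXTERNAL,cv2.CHAIN_APPROX_NONE)
f=fit_tin(max(cs,key=cv2.contourArea),cp,.027); print(f)
hsv=cv2.cvtColor(im,cv2.COLOR_RGB2HSV); m=cv2.inRange(hsv,(5,90,60),(18,255,255)); m[:,:205]=0; m[:,320:]=0; m[190:]=0
c=np.vstack(cv2.findContours(m,cv2.RETR_EXTERNAL,cv2.CHAIN_APPROX_NONE)[0])
print(cv2.minEnclosingCircle(onplane(c[:,0,:],cp,.005)[:,:2].astype(np.float32)))
s=get_state()["position"]; line_to((s[0],s[1],.3),vel=.2)
move_to((.45,.1,.34),down(0.)); snap("wrist","w23"); snap("scene","s23"); print(get_state()["t"])
im,_=load("s23"); cv2.imwrite("pics/s23z.png",cv2.resize(im[150:330,170:410,::-1],None,fx=3,fy=3,interpolation=cv2.INTER_CUBIC))
E
```

```text
(np.float64(0.3827657594977674), np.float64(0.28696688864923264), np.float64(0.7822177597898522), np.float64(0.0018348665804597479))
((0.3831392228603363, 0.287157267332077), 0.06006397306919098)
76.7083
```

View pics/w23.png

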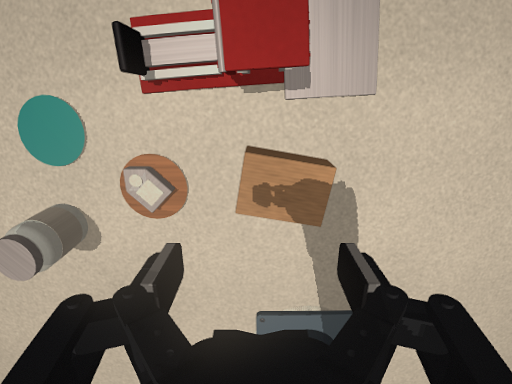

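View pics/s23z.png

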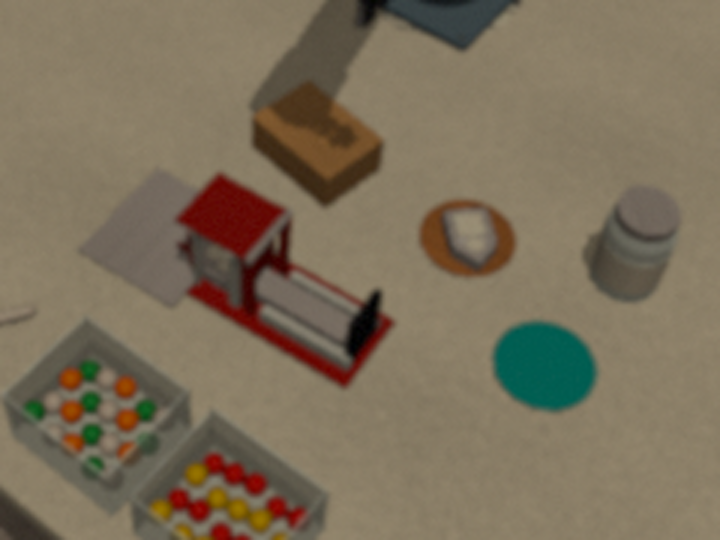

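```bash
python3 - <<'E'
from lid import *
a=np.radians(25); z=np.array([np.sin(a),0,-np.cos(a)]); x=-np.array([np.cos(a),0,np.sin(a)])
rv=Rot.from_matrix(np.c_[x,np.cross(z,x),z]).as_rotvec()
for p in [(.43,.09,.25),(.45,.09,.28),(.48,.09,.28)]:
    q=inverse_kinematics(p,rv); print(p,q)
    if q is not None:
        move_to(p,rv); snap("wrist","w24"); break
print(get_state()["t"])
im,_=load("w24"); cv2.imwrite("pics/w24z.png",cv2.resize(im[60:260,160:360,::-1],None,fx=3,fy=3,interpolation=cv2.INTER_CUBIC))
E
```

```text
(0.43, 0.09, 0.25) [ 0.65535054  0.08118272 -1.09392926  2.33131567  0.6109295   0.43894212
  0.6340299 ]
78.8833
```

View pics/w24z.png

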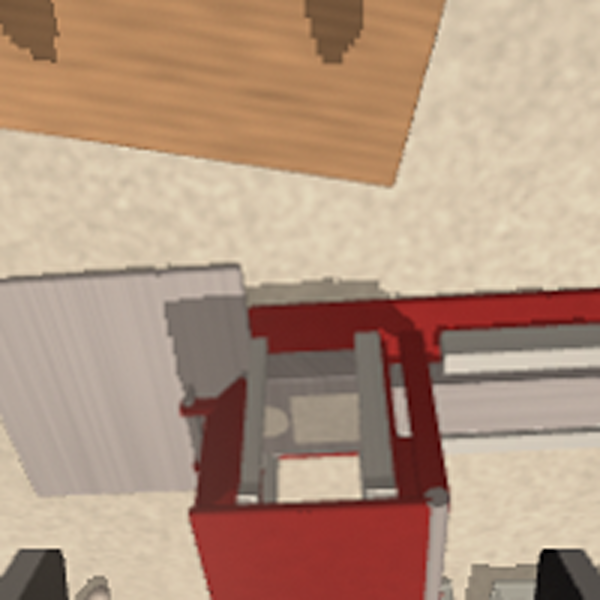

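```bash
python3 - <<'E'
from rig import *
hold(.3); print(get_state()["t"],get_state()["ft_force"].round(1)); print(finish_job())
E
```

```text
79.1833 [-0.6  0.2 -0.5]
the job is handed in; nothing more can be done
None
```

The job is handed in at 79 s. I found two loose tins and lowered both into the magazine points-first. I then shut the lid, pushed the slide to its end stop, let it come home, and set the vended tin on the wooden board.

**Last checks:**
- **Vended tin:** it measured about 0.5 mm from the board's centre and looks flat.
- **Remaining tin:** a side view shows it lying flat on the magazine floor. I did not measure its offset after the push.
- **Lid:** it looks shut. When I pressed it, it stopped at its shut height (top at about 119 mm).
- **Slide:** it looks home, and there was no contact force after I backed the arm away.
- **Bystanders:** the arm came near neither the jar nor the carton, and both look undisturbed; I did not measure their positions. The orange look-alike was left alone.

**Where things differed from the plan:** the first tin settled about 4–5 mm off centre and turned about 3°, within the guides' play. During the push the arm lagged 8 mm behind its command, so I pushed on until the force rose at the end stop (about 34 N in total).

No check failed. No score was reported, and I had no direct reading of the lid or slide joints.

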